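# Scoop the trial heads out of the small caps

### The job

With the slotted scoop, take the two large trial heads out of the narrow instrument tray and tip them gently into the open steel tray, never letting one fall hard or fly off; the small caps must drop back through the slots and stay in the narrow tray. Do not touch the heads with the fingers, leave the bottle, bowl and screwdriver alone, and at the end set the scoop down upright in the middle of its rubber mat and let go.

Things in the scene. Friction and masses are not known exactly. Their poses are not given: they have to be found in the camera images.
- scoop_grip (a point): Centre of the black grip bar of the slotted steel scoop: bar 16 mm thick (x), 60 long (y), 26 high, on a flat bow over the basket's middle, 101 mm above the scoop's underside, 88 mm free below the bar. -x points to the scoop's open front, z up. Scoop about 0.22 kg, starts upright on the mat.
- scoop: Slotted scoop; origin centre of underside, axes as above. Basket x -65 (open front) to +67 mm, 82 mm wide outside, 74 inside; side walls from 14 to 34 mm and back wall from 14 to 42 mm above the underside, no front wall, small feet at the rear corners. Its bottom is two 6 mm round bars front to back at y = +-13 mm, thinned to 4 mm at their free front ends; the three slots are each 21 mm wide.
- mat: Thin dark rubber mat, 200 x 130 x 3 mm, fixed to the bench: the scoop's place. Origin at the centre of its underside.
- trough: Narrow aluminium instrument tray, fixed, open on top, 350 (x) x 102 (y) mm, inside 340 x 92, walls 62 mm high above the bench; origin at the centre of its underside, -x the end nearer the robot. Its flat perforated floor lies 12 to 24 mm above the bench (differs each time: feel for it).
- trough_clear (a point): Point in the narrow tray 94 mm from its centre towards its far (+x) end, at bench height, same axes. The tray is empty from 15 mm beyond its centre to the +x end, so the scoop can be let down here with its open front to -x; heads and caps lie in the -x part.
- receiver: Open steel tray, fixed, 230 (x) x 200 (y) x 50 mm high, walls and floor 5 mm thick. Origin at the centre of its underside, on the bench.
- head1: Trial head: polished, slippery grey plastic ball 60 mm in diameter with a small flat and a dark bore, about 80 g, rolls freely; origin at its centre. Lies in the narrow tray. The two are alike. Too big for the scoop's slots.
- head2: Trial head: polished, slippery grey plastic ball 60 mm in diameter with a small flat and a dark bore, about 80 g, rolls freely; origin at its centre. Lies in the narrow tray. The two are alike. Too big for the scoop's slots.
- cap1: Small cap: grey plastic disc 16 mm in diameter, 10 mm high, about 10 g, origin at its centre, z its axis; lies flat in the narrow tray. Falls through the scoop's slots.
- cap2: Small cap: grey plastic disc 16 mm in diameter, 10 mm high, about 10 g, origin at its centre, z its axis; lies flat in the narrow tray. Falls through the scoop's slots.
- cap3: Small cap: grey plastic disc 16 mm in diameter, 10 mm high, about 10 g, origin at its centre, z its axis; lies flat in the narrow tray. Falls through the scoop's slots.
- cap4: Small cap: grey plastic disc 16 mm in diameter, 10 mm high, about 10 g, origin at its centre, z its axis; lies flat in the narrow tray. Falls through the scoop's slots.
- cap5: Small cap: grey plastic disc 16 mm in diameter, 10 mm high, about 10 g, origin at its centre, z its axis; lies flat in the narrow tray. Falls through the scoop's slots.
- spray: White closed bottle 60 mm in diameter, 150 mm high, loose bystander beside the work; origin on its underside. Leave alone.
- bowl: Steel bowl 90 mm wide, 40 mm high, loose bystander beside the work; origin on its underside. Leave alone.
- driver: Screwdriver 190 mm long, lying, loose bystander beside the work; origin on its underside. Leave alone.
Things that resemble listed ones, but are neither listed nor needed, are in the scene too. Leave any blue look-alike of the head1 alone.

How it is judged:
On the way:
1. at least one head lies in the scoop, lifted clear above the narrow tray's walls (grip bar more than 180 mm above the bench) ((((x of head1 in the frame of scoop_grip between -0.06 and 0.06 m and y of head1 in the frame of scoop_grip between -0.04 and 0.04 m and z of head1 in the frame of scoop_grip between -0.09 and -0.05 m) and height (world z) of scoop_grip above 0.18 m) or ((x of head2 in the frame of scoop_grip between -0.06 and 0.06 m and y of head2 in the frame of scoop_grip between -0.04 and 0.04 m and z of head2 in the frame of scoop_grip between -0.09 and -0.05 m) and height (world z) of scoop_grip above 0.18 m))), for 0.2 s.
At the end, for the whole second after the job is handed in: Both heads rest inside the open steel tray; all five caps lie inside the narrow tray; the scoop stands upright (within 0.1 rad) on the mat, within 50 mm of the mat's centre, released (x of head1 in the frame of receiver between -0.11 and 0.11 m and y of head1 in the frame of receiver between -0.095 and 0.095 m and z of head1 in the frame of receiver between 0.02 and 0.06 m and x of head2 in the frame of receiver between -0.11 and 0.11 m and y of head2 in the frame of receiver between -0.095 and 0.095 m and z of head2 in the frame of receiver between 0.02 and 0.06 m and x of cap1 in the frame of trough between -0.17 and 0.17 m and y of cap1 in the frame of trough between -0.047 and 0.047 m and z of cap1 in the frame of trough between 0 and 0.06 m and x of cap2 in the frame of trough between -0.17 and 0.17 m and y of cap2 in the frame of trough between -0.047 and 0.047 m and z of cap2 in the frame of trough between 0 and 0.06 m and x of cap3 in the frame of trough between -0.17 and 0.17 m and y of cap3 in the frame of trough between -0.047 and 0.047 m and z of cap3 in the frame of trough between 0 and 0.06 m and x of cap4 in the frame of trough between -0.17 and 0.17 m and y of cap4 in the frame of trough between -0.047 and 0.047 m and z of cap4 in the frame of trough between 0 and 0.06 m and x of cap5 in the frame of trough between -0.17 and 0.17 m and y of cap5 in the frame of trough between -0.047 and 0.047 m and z of cap5 in the frame of trough between 0 and 0.06 m and horizontal distance between scoop_grip and mat below 0.05 m and angle between scoop_grip's own z axis and vertical below 0.1 rad and height (world z) of scoop_grip below 0.112 m and linear speed of each of head1, head2 below 0.05 m/s and contact force between the fingers and scoop below 0.2 N); the robot touches nothing.
It fails at once if the fingers touch a head (over 1 N) (contact force between the fingers and head1 above 1 N or contact force between the fingers and head2 above 1 N).
It fails at once if a head falls hard or is flung (faster than 1.5 m/s, as from a drop of over 110 mm) (linear speed of any of head1, head2 above 1.5 m/s).
It fails at once if a bystander is moved by more than 20 mm (distance of any of spray, bowl, driver from where it was at the start of the episode above 0.02 m).
It also fails if it takes over 69 s, if anything falls off the work surface, if the arm or the gripper's body presses on something with over 40 N, if the wrist force passes 120 N, or if a joint passes its speed limit or range.

### The arm

A 6-joint arm with a two-finger parallel gripper is mounted at the origin on the work surface. World frame = base frame: x ahead of the robot, y to its left, z up, the work surface at z = 0. Lengths are in m, angles in rad, forces in N, time in s.
With the tool pointing down it reaches from about 0.325 to 0.75 m from the base axis. Payload 7.6 kg.
Tool frame: the origin (TCP) lies midway between the tips of the shut fingers; the grasp point (between the pads) lies 19 mm behind it; z points along the fingers, y is the direction in which the jaws open and shut (so a half turn about z gives the same grasp; the last joint's range is limited). The gripper opens to 85 mm and grips with 20 to 120 N. Pads are 22 mm wide; open, the fingers measure 114 mm over their backs; the gripper's body (76 mm by 85 mm) begins 54 mm behind the grasp point. The pads swing forward as they close: fully open they stand 13 mm farther back than shut.
Start: joints at [-1.192, 0.052, 1.401, -0, 1.689, -0.07], TCP at [0.228, -0.473, 0.231] pointing down, gripper open.
Joint ranges: [-2.9, 2.9], [-0.91, 2.17], [0.12, 2.37], [-1.06, 4.2], [0.26, 2.73], [-2.93, 2.93]. Speed limits (rad/s): [2.57, 2.57, 3.01, 3.14, 3.14, 3.14].

### API

Orientations are given as a 3x3 rotation matrix whose columns are the frame's x, y, z axes.
In Python, from cell import monitor, cams, ctrl gives the robot as it stands.
- The arm moves only by the shell command python3 -m handwheel 'ROWS' [FORCE]. ROWS is text: rows parted by semicolons, each of 7 numbers parted by spaces: the turn, a rotation vector about the tool's x, y, z normalised to -1 to 1, where 1 is 1.5 rad, then the shift along the tool's x, y, z normalised to -1 to 1, where 1 is 120 mm, then the opening in per cent of the stroke, from 0 (shut) to 100 (fully open). In form: wx wy wz x y z grip; .... A call has 1 to 8 rows; each row is the pose to reach, as a shift and turn from the pose commanded when the call began, along the tool's axes at that moment; what a row does not reach only later rows make up. A row lasts 1/10 s, in which the tool goes at most 50 mm and 8.59 degrees, less where a joint would pass 70% of its speed; a pose out of reach is approached as far as the arm can. A call with a number of a shift or a turn outside -1 to 1 is refused whole. A call with a gripper value outside its range is refused whole. The fingers move at their own pace and stop on an object; FORCE is the grip in N (left out, the last holds). Time passes only in rows, so rows that repeat a pose let the fingers close. It gives the time, the measured TCP pose, the force and the opening at its end, in the units of the state.
- monitor.observe(): the state, without advancing time (a new reading comes with each control period).
- cams.snapshot(name): name is "side" or "top"; returns the picture (384x512x3 uint8, blue, green, red); there is no depth.
- cams.camera_model(name): a dict with "vfov" (degrees; the focal length in pixels is half the picture's height over the tangent of half this angle, whatever the lens; pixels are square), "cx", "cy" (the principal point, pixels), "dist_coeffs" ([k1, k2, p1, p2, k3] as OpenCV has them; the pictures are not rectified), "rvec" (rotation vector, rad) and "tvec" (3), from world to camera coordinates, as OpenCV has them. Camera axes: x right, y down, z forward; pixel columns grow to the right and rows downward; lengths in m; the calibration is good to about 2 mm. A picture is of the moment at which its call begins. camera_model takes no time and is no camera call.
- ctrl.finish_job(): hands the job in, once; it reports no verdict.
Trained networks look in the newest picture that a camera, given by its name, has taken for a name from the list of things; names that differ only in an ending like _2 or _b are one class to them, and where a whole thing is asked for, a point or a joint stands for the part that bears it (a point fixed in the world has none). Each returns a list of dicts, best first, with "confidence" (0 to 1); they miss things now and then, are a little off and sometimes report something else, mostly with a low value. They report only what shows in the picture. A call takes as long as a camera call. They do not tell look-alikes from the thing itself.
- cams.spot_in(camera, label): "extent" ([left, top, width, height] in pixels, round what is visible of it).
- cams.trace(camera, label): "region" (384x512 bool, what is visible of it) and "extent" ([left, top, width, height] in pixels, round what is visible of it).
The state is a dict: "clock": time; "joint_pos": joint angles; "qvel": joint speeds; "tau": joint torques, N m; "position": TCP position; "eef_rot": TCP orientation; "force": force on the tool from outside, world axes, zero at the start; "ft_torque": the same for the moment, N m; "grip_width": opening from 0.0 (shut) to 1.0 (fully open).
Only numpy, scipy, OpenCV 4.12 (cv2) and the standard library are available. Lean on these libraries where they do the work, as an engineer would, in place of code of your own. Each camera call takes 0.05 s, during which the arm holds its last target. There are 200 camera calls.

## Working session

There is one attempt and no reset: what is moved stays moved. The work goes in short steps, Python scripts to look and compute and a shell command to move; the robot and the scene stay as the last step left them, time stands still between calls to the robot, and variables do not carry over. Pictures are saved under pics/ and viewed, about 8 in all and at most 12, crops included, and the job is handed in when it is done.

```bash
ls; mkdir -p pics; cat > h.py <<'E'
import numpy as np, cv2
from cell import monitor, cams, ctrl
def model(n):
    m=cams.camera_model(n); f=192/np.tan(np.radians(m['vfov'])/2)
    K=np.array([[f,0,m['cx']],[0,f,m['cy']],[0,0,1.]])
    return K,np.array(m['dist_coeffs'],float),np.array(m['rvec'],float),np.array(m['tvec'],float)
def at(n,px,z):
    K,d,r,t=model(n); R=cv2.Rodrigues(r)[0]
    u=cv2.undistortPoints(np.array([[px]],float),K,d)[0,0]
    c=-R.T@t; v=R.T@np.array([u[0],u[1],1.]); return c+v*(z-c[2])/v[2]
def proj(n,p):
    K,d,r,t=model(n); return cv2.projectPoints(np.array(p,float).reshape(-1,1,3),r,t,K,d)[0][:,0]
E
python3 - <<'E'
from h import *
for n in('side','top'):
    im=cams.snapshot(n); cv2.imwrite(f'pics/{n}0.png',im)
    K,d,r,t=model(n); print(n,K[0,0],d,-cv2.Rodrigues(r)[0].T@t)
    for l in ['scoop','mat','trough','receiver','head1','cap1','spray','bowl','driver']:
        print(l,[(np.round(o['confidence'],2),np.round(o['extent']).tolist()) for o in cams.spot_in(n,l)][:6])
a=cv2.imread('pics/top0.png');b=cv2.imread('pics/side0.png')
print(monitor.observe())
E
```

```text
pics
side 404.15319876646566 [-0.07929605  0.          0.          0.          0.        ] [0.28104989 0.69065897 0.72106706]
scoop [(np.float64(0.91), [222.0, 193.0, 61.0, 57.0])]
mat [(np.float64(0.83), [202.0, 209.0, 90.0, 55.0])]
trough [(np.float64(0.82), [212.0, 140.0, 124.0, 60.0])]
receiver [(np.float64(0.75), [127.0, 246.0, 140.0, 120.0])]
head1 [(np.float64(0.83), [358.0, 165.0, 21.0, 21.0]), (np.float64(0.71), [306.0, 164.0, 17.0, 16.0]), (np.float64(0.57), [274.0, 160.0, 19.0, 14.0])]
cap1 []
spray [(np.float64(0.79), [118.0, 175.0, 31.0, 56.0])]
bowl [(np.float64(0.65), [140.0, 184.0, 28.0, 26.0])]
driver [(np.float64(0.71), [268.0, 144.0, 40.0, 10.0])]
top 403.30547785047503 [0.03107969 0.         0.         0.         0.        ] [ 0.31711814 -0.06235612  1.19622282]
scoop [(np.float64(0.76), [223.0, 174.0, 27.0, 45.0])]
mat [(np.float64(0.83), [210.0, 162.0, 50.0, 68.0])]
trough [(np.float64(0.97), [305.0, 125.0, 40.0, 126.0])]
receiver [(np.float64(0.86), [116.0, 143.0, 73.0, 82.0])]
head1 [(np.float64(0.78), [320.0, 219.0, 21.0, 21.0]), (np.float64(0.73), [335.0, 27
[... 339 characters left out ...]
,
        1.68863902e+00, -7.02970327e-02]), 'qvel': array([-6.70345093e-07, -6.57818603e-04, -4.35846852e-04,  3.33273003e-04,
        1.16526550e-03, -2.14280862e-04]), 'tau': array([-1.30629178e-04, -3.81551814e+01, -3.60312080e+01, -1.10346255e-04,
        3.43345346e-04, -9.30276826e-06]), 'position': array([ 0.2277945 , -0.47300952,  0.23132185]), 'eef_rot': array([[ 9.00981495e-01,  4.33857517e-01, -5.24622954e-08],
       [ 4.33857517e-01, -9.00981494e-01, -5.41103804e-05],
       [-2.35234629e-05,  4.87296903e-05, -9.99999999e-01]]), 'force': array([-0.90720892,  0.60471353,  0.30218505]), 'ft_torque': array([-0.01903779,  0.03191752, -0.05196127]), 'grip_width': 0.9960524468531513}
```

```bash
python3 - <<'E'
import cv2
a=cv2.imread('pics/top0.png')[70:320,100:400]; cv2.imwrite('pics/c0.png',cv2.resize(a,(720,600),interpolation=cv2.INTER_CUBIC))
b=cv2.imread('pics/side0.png')[120:380,100:400]; cv2.imwrite('pics/c1.png',cv2.resize(b,(690,598),interpolation=cv2.INTER_CUBIC))
E
```

```text
(no output)
```

View pics/c0.png

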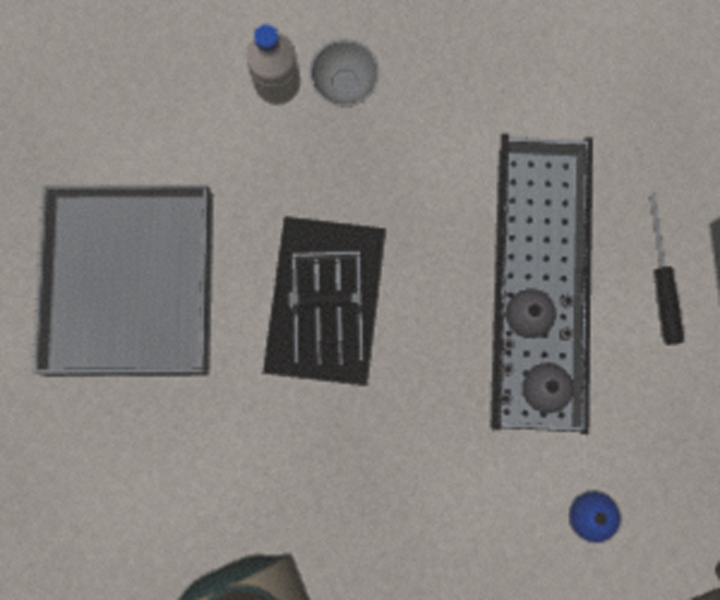

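View pics/c1.png

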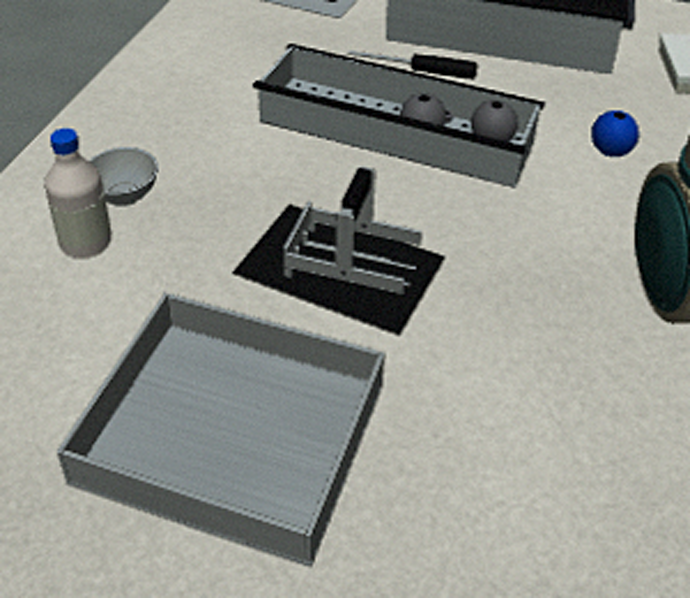

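```bash
python3 - <<'E'
from h import *
im=cv2.imread('pics/top0.png')
P=lambda x,y:(x/2.4+100,y/2.4+70)
def sh(l,pts,z):
    print(l,[np.round(at('top',P(*p),z)[:2],4).tolist() for p in pts])
sh('trough rim tl,tr,br,bl',[(500,134),(592,137),(589,433),(492,430)],.062)
sh('recv rim',[(44,186),(210,186),(209,375),(38,374)],.05)
sh('mat',[(286,216),(386,229),(366,385),(263,374)],.003)
sh('scoop back top corners',[(294,254),(360,253)],.045)
sh('side front ends',[(296,362),(361,361)],.037)
sh('bars front',[(319,363),(341,363)],.02)
sh('bar ends',[(290,298),(367,296)],.117)
sh('heads',[(530,313),(549,387)],.048)
sh('caps',[(567,300),(567,333),(508,345),(508,370),(507,395)],.024)
for l in('scoop','mat','head1','scoop_grip'):
    for o in cams.trace('top',l):
        m=o['region'].astype(np.uint8); r=cv2.minAreaRect(cv2.findNonZero(m)); print(l,o['confidence'],r)
c=im[160:235,205:265]; d=im[120:255,300:350]
cv2.imwrite('pics/c2.png',np.hstack([cv2.resize(c,(480,600),interpolation=cv2.INTER_CUBIC),cv2.resize(d,(222,600),interpolation=cv2.INTER_CUBIC)]))
E
```

```text
trough rim tl,tr,br,bl [[0.6871, -0.2365], [0.6804, -0.3481], [0.3249, -0.3218], [0.331, -0.21]]
recv rim [[0.6384, 0.3196], [0.6338, 0.1185], [0.4038, 0.1193], [0.4103, 0.3198]]
mat [[0.6054, 0.03], [0.5854, -0.0958], [0.3901, -0.0657], [0.4068, 0.0606]]
scoop back top corners [[0.5478, 0.0177], [0.547, -0.0623]]
side front ends [[0.4175, 0.0175], [0.4168, -0.0603]]
bars front [[0.4171, -0.0092], [0.4164, -0.0359]]
bar ends [[0.4829, 0.0178], [0.483, -0.069]]
heads [[0.4682, -0.2638], [0.3796, -0.2814]]
caps [[0.4862, -0.3141], [0.4457, -0.3116], [0.4328, -0.2392], [0.4026, -0.2377], [0.3726, -0.235]]
scoop 0.94 ((235.06924438476562, 193.55384826660156), (39.81515121459961, 30.01640510559082), 82.87498474121094)
mat 0.88 ((235.39999389648438, 195.3000030517578), (44.40424346923828, 67.15592956542969), 8.426968574523926)
head1 0.82 ((347.0, 284.5), (21.0, 20.0), 90.0)
head1 0.75 ((328.0, 231.0), (20.0, 20.0), 90.0)
head1 0.71 ((321.0, 200.0), (20.0, 20.0), 90.0)
scoop_grip 0.8 ((235.0, 196.5), (45.0, 30.0), 90.0)
scoop_grip 0.18 ((328.0, 231.0), (20.0, 20.0), 90.0)
```

View pics/c2.png

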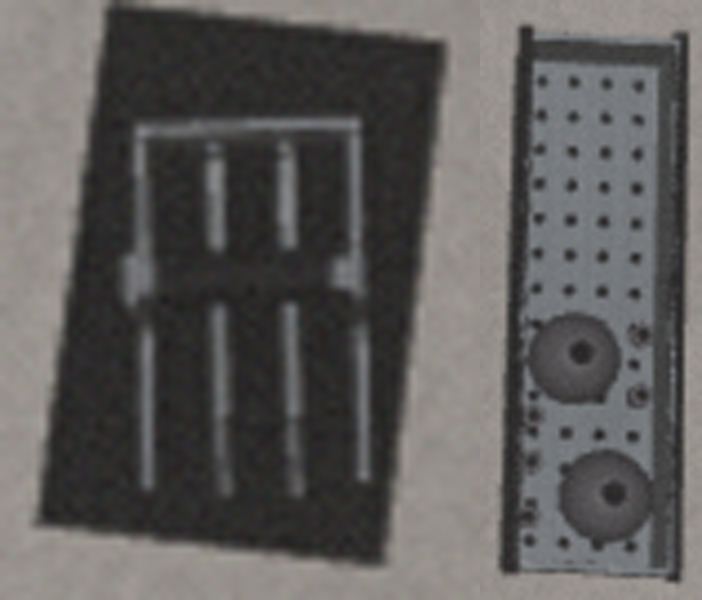

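Two grey heads in the tray fit the description: full-picture px (321,200) and (329,231). The blue ball at (348,285), outside the tray, is the look-alike to leave alone. All five caps lie along the tray's side walls. The scoop stands on the mat with its front towards -x, yaw about 0.

```bash
cat >> h.py <<'E'
from scipy.spatial.transform import Rotation as Ro
def plan(pos,yaw=0,pitch=0):
    "row numbers to reach TCP pos with scoop yaw and pitch (nose up +)"
    s=monitor.observe(); R=s['eef_rot']
    T=Ro.from_euler('zy',[yaw,pitch]).as_matrix()@np.array([[0,1,0],[1,0,0],[0,0,-1.]])
    print('t',round(s['clock'],2),'pos',np.round(s['position'],4),'F',np.round(s['force'],1),'turn',np.round(Ro.from_matrix(R.T@T).as_rotvec()/1.5,3),'shift',np.round(R.T@(np.array(pos)-s['position'])/.12,3))
E
python3 -m handwheel '0 0 -0.748 1 -0.7 0 100;0 0 -0.748 1 -0.7 0 100;0 0 -0.748 1 -0.7 0 100;0 0 -0.748 1 -0.7 0 100;0 0 -0.748 1 -0.7 0 100;0 0 -0.748 1 -0.7 0 100;0 0 -0.748 1 -0.7 0 100;0 0 -0.748 1 -0.7 0 100'
for i in 1; do python3 -m handwheel '0 0 0 0.9 0.51 0 100;0 0 0 0.9 0.51 0 100;0 0 0 0.9 0.51 0 100'; done
python3 -m handwheel '0 0 0 0.9 0.51 0 100;0 0 0 0.9 0.51 0 100;0 0 0 0.9 0.51 0 100'
python3 -m handwheel '0 0 0 0.8 0.45 0 100;0 0 0 0.8 0.45 0 100;0 0 0 0.8 0.45 0 100;0 0 0 0.8 0.45 0 100'
python3 -c "
from h import *
plan((.483,-.0225,.085),0.01)"
```

```text
clock: 2.0
position: [0.2995, -0.3452, 0.2314]
eef_rot: [[-0.005, 1.0, 0.0], [1.0, 0.005, -0.0], [-0.0, 0.0, -1.0]]
force: [-0.7, -0.5, 0.2]
grip_width: 1.002
clock: 2.3
position: [0.3617, -0.2349, 0.2315]
eef_rot: [[-0.002, 1.0, 0.001], [1.0, 0.002, 0.0], [0.0, 0.001, -1.0]]
force: [0.3, -0.6, -0.1]
grip_width: 1.0
clock: 2.6
position: [0.4229, -0.1264, 0.2315]
eef_rot: [[-0.003, 1.0, 0.001], [1.0, 0.003, 0.0], [0.0, 0.001, -1.0]]
force: [-0.3, -0.5, -0.6]
grip_width: 1.004
clock: 3.0
position: [0.4762, -0.0321, 0.231]
eef_rot: [[-0.003, 1.0, -0.001], [1.0, 0.003, -0.0], [-0.0, -0.001, -1.0]]
force: [0.1, -0.8, 0.1]
grip_width: 1.002
t 3.0 pos [ 0.4762 -0.0321  0.231 ] F [ 0.1 -0.8  0.1] turn [-0.     0.    -0.005] shift [0.08  0.058 1.217]
```

```bash
python3 -m handwheel '0 0 0 0.08 0.058 0.4 100;0 0 0 0.08 0.058 0.8 100;0 0 0 0.08 0.058 1 100;0 0 0 0.08 0.058 1 100'
python3 -m handwheel '0 0 0 0 0 0.1 100;0 0 0 0 0 0.217 100;0 0 0 0 0 0.217 100'
python3 - <<'E'
from h import *
plan((.483,-.0225,.085),0.01)
a=cams.snapshot('side')[150:280,190:330];b=cams.snapshot('top')[150:240,190:270]
cv2.imwrite('pics/g0.png',np.hstack([cv2.resize(a,(420,390)),cv2.resize(b,(347,390))]))
E
```

```text
clock: 3.4
position: [0.48, -0.0249, 0.1074]
eef_rot: [[0.002, 1.0, -0.008], [1.0, -0.002, 0.0], [0.0, -0.008, -1.0]]
force: [0.4, 0.3, -0.1]
grip_width: 1.001
clock: 3.7
position: [0.4823, -0.024, 0.0842]
eef_rot: [[0.001, 1.0, -0.001], [1.0, -0.001, 0.0], [0.0, -0.001, -1.0]]
force: [-0.2, -0.1, 0.3]
grip_width: 0.999
t 3.7 pos [ 0.4823 -0.024   0.0842] F [-0.2 -0.1  0.3] turn [-0.001 -0.    -0.007] shift [ 0.012  0.006 -0.007]
```

View pics/g0.png

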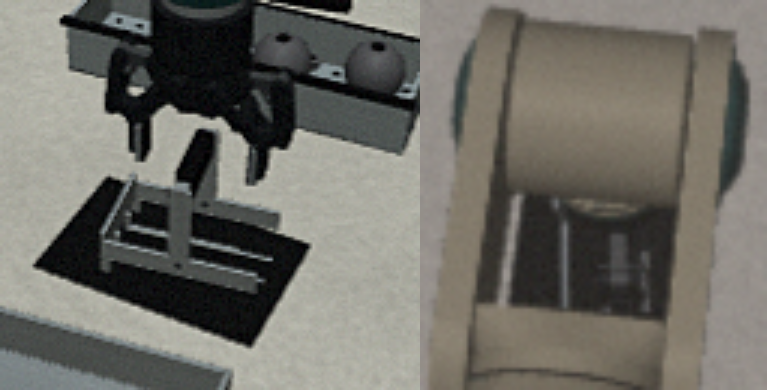

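Fingers straddle the bar (about (205,155) in this picture), so I'll close on it.

```bash
python3 -m handwheel '0 0 0 0 0 0 30;0 0 0 0 0 0 10;0 0 0 0 0 0 0;0 0 0 0 0 0 0;0 0 0 0 0 0 0;0 0 0 0 0 0 0;0 0 0 0 0 0 0' 100
python3 -m handwheel '0 0 0 0 0 -0.3 0;0 0 0 0 0 -0.7 0;0 0 0 0 0 -1 0;0 0 0 0 0 -1 0'
python3 - <<'E'
from h import *
plan((.60,-.286,.24),-.074)
a=cams.snapshot('side')[100:280,150:330]
cv2.imwrite('pics/g1.png',cv2.resize(a,(540,540)))
E
```

```text
clock: 4.5
position: [0.483, -0.0237, 0.0855]
eef_rot: [[-0.0, 1.0, 0.0], [1.0, 0.0, -0.0], [-0.0, 0.0, -1.0]]
force: [0.1, 1.0, 3.0]
grip_width: 0.173
clock: 4.9
position: [0.4849, -0.0239, 0.2108]
eef_rot: [[-0.0, 1.0, 0.01], [1.0, 0.0, -0.001], [-0.001, 0.01, -1.0]]
force: [-0.4, -0.3, -1.3]
grip_width: 0.172
t 4.9 pos [ 0.4849 -0.0239  0.2108] F [-0.4 -0.3 -1.3] turn [0.006 0.001 0.049] shift [-2.184  0.961 -0.231]
```

View pics/g1.png

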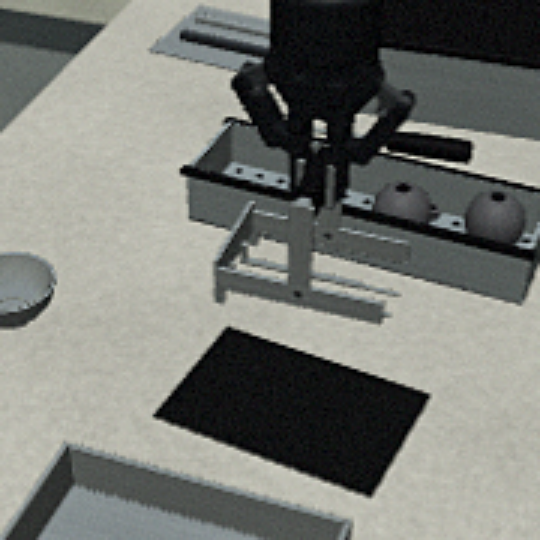

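```bash
python3 -m handwheel '0 0 0.025 -0.6 0.3 -0.15 0;0 0 0.049 -1 0.5 -0.25 0;0 0 0.049 -1 0.5 -0.25 0;0 0 0.049 -1 0.5 -0.25 0'
python3 - <<'E'
from h import *
def fit(n,pts):
    c=[at(n,p,.062)[:2] for p in pts]; c=np.array(c)   # far-left, far-right, near-right, near-left of tray
    ctr=c.mean(0); a=c[:2].mean(0)-c[2:].mean(0); print(n,ctr,np.arctan2(a[1],a[0]),np.linalg.norm(a))
fit('top',[(x/2.4+100,y/2.4+70) for x,y in [(500,134),(592,137),(589,433),(492,430)]])
fit('side',[(x/2.3+100,y/2.3+120) for x,y in [(253,85),(290,46),(545,104),(525,151)]])
# floor corners (outline bottom visible in side): lower outer corners
print([at('side',(x/2.3+100,y/2.3+120),0)[:2] for x,y in [(262,122),(517,185)]])
plan((.60,-.286,.24),-.074)
E
```

```text
clock: 5.35
position: [0.5432, -0.1473, 0.2327]
eef_rot: [[0.078, 0.997, -0.003], [0.997, -0.078, -0.0], [-0.0, -0.003, -1.0]]
force: [-0.4, 0.3, -3.2]
grip_width: 0.17
top [ 0.50583641 -0.27910407] -0.07399481837788582 0.3567775114036731
side [ 0.50485234 -0.27120982] -0.07108023869978111 0.3548786218270942
[array([ 0.68057072, -0.23835322]), array([ 0.33544562, -0.21700845])]
t 5.35 pos [ 0.5432 -0.1473  0.2327] F [-0.4  0.3 -3.2] turn [-0.002  0.    -0.002] shift [-1.116  0.561 -0.062]
```

```bash
python3 -m handwheel '0 0 0 -0.4 0.2 -0.06 0;0 0 0 -0.8 0.4 -0.06 0;0 0 0 -1 0.555 -0.06 0;0 0 0 -1 0.555 -0.06 0'
python3 -m handwheel '0 0 0 -0.116 0 0.3 0;0 0 0 -0.116 0 0.6 0;0 0 0 -0.116 0 0.7 0;0 0 0 -0.116 0 0.7 0'
python3 - <<'E'
from h import *
plan((.599,-.287,.155),-.073)
a=cams.snapshot('side')[100:220,180:340];b=cams.snapshot('top')[110:260,280:380]
cv2.imwrite('pics/g2.png',np.hstack([cv2.resize(a,(533,400)),cv2.resize(b,(267,400))]))
E
```

```text
clock: 5.75
position: [0.6003, -0.2714, 0.2359]
eef_rot: [[0.077, 0.997, -0.008], [0.997, -0.077, 0.003], [0.002, -0.008, -1.0]]
force: [-0.5, 0.3, -4.1]
grip_width: 0.171
clock: 6.15
position: [0.5981, -0.2806, 0.1548]
eef_rot: [[0.073, 0.997, -0.006], [0.997, -0.073, 0.003], [0.003, -0.006, -1.0]]
force: [0.1, 0.1, -1.2]
grip_width: 0.171
t 6.15 pos [ 0.5981 -0.2806  0.1548] F [ 0.1  0.1 -1.2] turn [-0.004 -0.002  0.   ] shift [-0.053  0.012 -0.002]
```

View pics/g2.png

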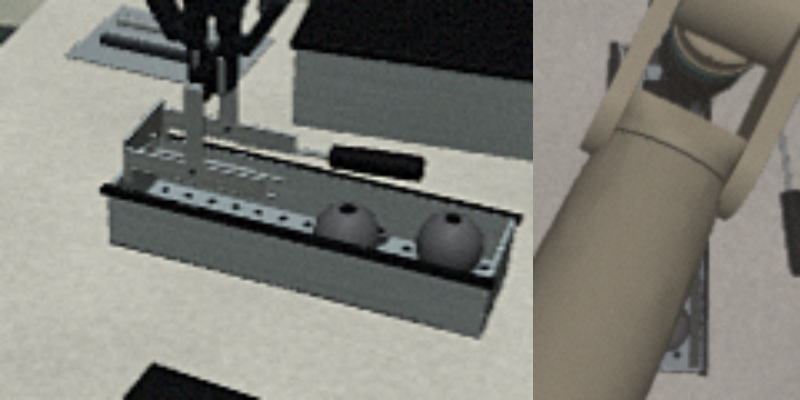

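Scoop hangs over the empty end of the tray, its front towards the heads. Next: correct y by 6 mm and feel for the floor.

```bash
python3 -m handwheel '0 0 0 -0.053 0.01 0 0;0 0 0 -0.053 0.01 0 0;0 0 0 -0.053 0.01 0.08 0;0 0 0 -0.053 0.01 0.16 0;0 0 0 -0.053 0.01 0.24 0;0 0 0 -0.053 0.01 0.32 0;0 0 0 -0.053 0.01 0.36 0;0 0 0 -0.053 0.01 0.36 0'
python3 -m handwheel '0 0 0 0 0 0.01 0;0 0 0 0 0 0.02 0;0 0 0 0 0 0.03 0;0 0 0 0 0 0.03 0'
python3 -m handwheel '0 0 0 0 0 0.01 0;0 0 0 0 0 0.02 0;0 0 0 0 0 0.02 0'
python3 -c "
from h import *
plan((.599,-.287,.106),-.073)"
```

```text
clock: 7.05
position: [0.5997, -0.2883, 0.1138]
eef_rot: [[0.073, 0.997, -0.002], [0.997, -0.073, 0.001], [0.001, -0.002, -1.0]]
force: [0.4, 0.4, -2.7]
grip_width: 0.171
clock: 7.45
position: [0.6002, -0.2886, 0.1117]
eef_rot: [[0.073, 0.997, 0.0], [0.997, -0.073, -0.0], [-0.0, 0.0, -1.0]]
force: [0.6, -0.2, -2.9]
grip_width: 0.165
clock: 7.75
position: [0.6001, -0.2885, 0.109]
eef_rot: [[0.073, 0.997, -0.0], [0.997, -0.073, 0.0], [0.0, -0.0, -1.0]]
force: [-0.8, -0.6, -2.4]
grip_width: 0.169
t 7.75 pos [ 0.6001 -0.2885  0.109 ] F [-0.8 -0.6 -2.4] turn [-0. -0. -0.] shift [ 0.012 -0.01   0.025]
```

```bash
python3 -m handwheel '0 0 0 0.01 0 0.01 0;0 0 0 0.01 0 0.02 0;0 0 0 0.01 0 0.02 0'
python3 -m handwheel '0 0 0 0 0 0.01 0;0 0 0 0 0 0.02 0;0 0 0 0 0 0.02 0'
python3 -m handwheel '0 0 0 0 0 0.01 0;0 0 0 0 0 0.02 0;0 0 0 0 0 0.02 0' | grep -v eef
```

```text
clock: 8.05
position: [0.6002, -0.2872, 0.1066]
eef_rot: [[0.073, 0.997, -0.0], [0.997, -0.073, 0.0], [0.0, -0.0, -1.0]]
force: [-1.0, -0.8, -3.1]
grip_width: 0.17
clock: 8.35
position: [0.6001, -0.2873, 0.1042]
eef_rot: [[0.073, 0.997, -0.0], [0.997, -0.073, 0.0], [0.0, -0.0, -1.0]]
force: [0.0, -0.4, -2.0]
grip_width: 0.172
clock: 8.65
position: [0.6002, -0.2873, 0.1018]
force: [-0.4, -0.7, -2.4]
grip_width: 0.171
```

```bash
python3 -m handwheel '0 0 0 0 0 0.01 0;0 0 0 0 0 0.02 0;0 0 0 0 0 0.02 0'| grep -v eef
python3 -m handwheel '0 0 0 0 0 0.01 0;0 0 0 0 0 0.01 0'| grep -v eef
python3 -m handwheel '0 0 0 0 0 0.01 0;0 0 0 0 0 0.01 0'| grep -v eef
```

```text
clock: 8.95
position: [0.6001, -0.2873, 0.0994]
force: [0.3, -0.3, -1.8]
grip_width: 0.172
clock: 9.15
position: [0.6002, -0.2873, 0.0983]
force: [-0.2, 0.8, -3.2]
grip_width: 0.172
clock: 9.35
position: [0.6002, -0.2873, 0.0971]
force: [0.4, -0.5, -1.8]
grip_width: 0.172
```

```bash
python3 -m handwheel '0 0 0 0 0 0.01 0;0 0 0 0 0 0.01 0'| grep -v eef
python3 -m handwheel '0 0 0 0 0 0.01 0;0 0 0 0 0 0.01 0'| grep -v eef
python3 -m handwheel '0 0 0 0 0 0.01 0;0 0 0 0 0 0.01 0'| grep -v eef
```

```text
clock: 9.55
position: [0.6002, -0.2873, 0.0959]
force: [-0.0, -0.5, -2.7]
grip_width: 0.177
clock: 9.75
position: [0.6004, -0.2874, 0.0957]
force: [-1.9, 1.0, 1.9]
grip_width: 0.175
clock: 9.95
position: [0.6005, -0.2876, 0.0957]
force: [-3.8, 2.1, 7.4]
grip_width: 0.17
```

```bash
python3 -m handwheel '0 0 0 0 0 -0.027 0;0 0 0 0 0 -0.027 0;0 0 0 0 -0.08 -0.027 0;0 0 0 0 -0.16 -0.027 0;0 0 0 0 -0.24 -0.027 0;0 0 0 0 -0.32 -0.027 0;0 0 0 0 -0.4 -0.027 0;0 0 0 0 -0.48 -0.027 0'
python3 -m handwheel '0 0 0 0 -0.06 0 0;0 0 0 0 -0.12 0 0;0 0 0 0 -0.18 0 0;0 0 0 0 -0.24 0 0;0 0 0 0 -0.3 0 0;0 0 0 0 -0.36 0 0;0 0 0 0 -0.42 0 0;0 0 0 0 -0.42 0 0'
python3 - <<'E'
from h import *
plan((.505-.102,-.279+.0075,.0966),-.073)
a=cams.snapshot('side')[110:230,200:360];b=cams.snapshot('top')[110:260,280:380]
cv2.imwrite('pics/g3.png',np.hstack([cv2.resize(a,(533,400)),cv2.resize(b,(267,400))]))
E
```

```text
clock: 10.75
position: [0.5423, -0.283, 0.0962]
eef_rot: [[0.073, 0.997, -0.0], [0.997, -0.073, 0.0], [0.0, -0.0, -1.0]]
force: [0.2, -0.4, -2.9]
grip_width: 0.172
clock: 11.55
position: [0.4917, -0.2794, 0.0969]
eef_rot: [[0.074, 0.997, -0.0], [0.997, -0.074, 0.0], [0.0, -0.0, -1.0]]
force: [-0.0, 0.0, -2.5]
grip_width: 0.169
t 11.55 pos [ 0.4917 -0.2794  0.0969] F [-0.   0.  -2.5] turn [-0.    -0.    -0.001] shift [ 0.011 -0.742  0.003]
```

View pics/g3.png

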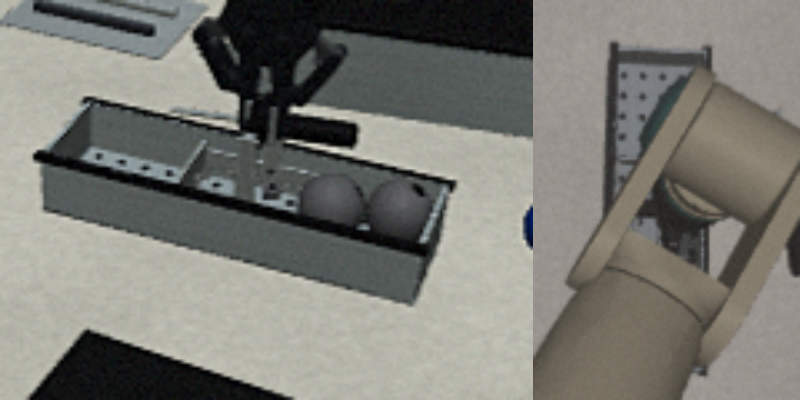

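Both heads are rolling ahead to the end wall, (330,205) and (400,210) in this picture. I'll push on so the bars run under them.

```bash
python3 -m handwheel '0 0 0 0 -0.05 0 0;0 0 0 0 -0.1 0 0;0 0 0 0 -0.15 0 0;0 0 0 0 -0.2 0 0;0 0 0 0 -0.25 0 0;0 0 0 0 -0.3 0 0;0 0 0 0 -0.35 0 0;0 0 0 0 -0.4 0 0'
python3 -m handwheel '0 0 0 0 -0.05 0 0;0 0 0 0 -0.1 0 0;0 0 0 0 -0.15 0 0;0 0 0 0 -0.2 0 0;0 0 0 0 -0.25 0 0;0 0 0 0 -0.28 0 0;0 0 0 0 -0.31 0 0;0 0 0 0 -0.31 0 0'
python3 - <<'E'
from h import *
plan((.505-.102,-.279+.0075,.0966),-.073)
a=cams.snapshot('side')[110:230,200:360];b=cams.snapshot('top')[110:260,280:380]
cv2.imwrite('pics/g4.png',np.hstack([cv2.resize(a,(533,400)),cv2.resize(b,(267,400))]))
E
```

```text
clock: 12.45
position: [0.4455, -0.2766, 0.0979]
eef_rot: [[0.073, 0.997, 0.004], [0.997, -0.073, -0.003], [-0.002, 0.004, -1.0]]
force: [6.6, -1.6, -5.7]
grip_width: 0.169
clock: 13.25
position: [0.4072, -0.2732, 0.0969]
eef_rot: [[0.074, 0.997, -0.0], [0.997, -0.074, -0.0], [-0.0, -0.0, -1.0]]
force: [0.7, 0.1, -3.8]
grip_width: 0.173
t 13.25 pos [ 0.4072 -0.2732  0.0969] F [ 0.7  0.1 -3.8] turn [-0.     0.    -0.001] shift [ 0.011 -0.036  0.003]
```

View pics/g4.png

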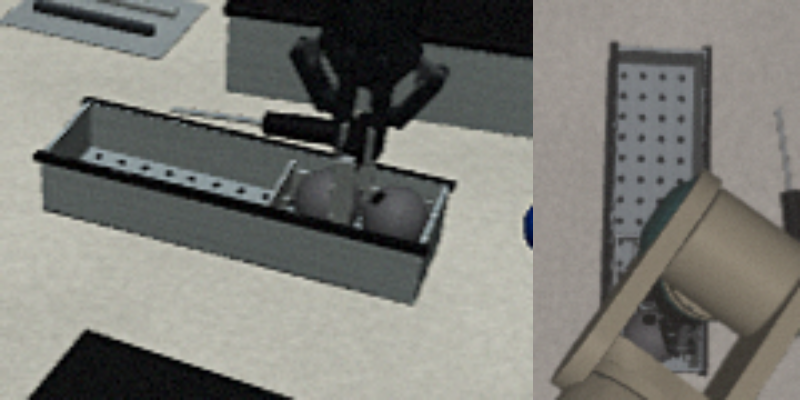

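The wrist now reads 1.6 N more than the bare scoop, about two heads. Now tilt the nose up, then lift slowly.

```bash
python3 -m handwheel '0.02 0 0 0 0.03 -0.03 0;0.045 0 0 0 0.06 -0.06 0;0.07 0 0 0 0.09 -0.09 0;0.095 0 0 0 0.12 -0.12 0;0.12 0 0 0 0.15 -0.15 0;0.133 0 0 0 0.17 -0.17 0;0.133 0 0 0 0.17 -0.17 0;0.133 0 0 0 0.17 -0.17 0'
python3 -m handwheel '0 0 0 0 -0.01 -0.05 0;0 0 0 0 -0.03 -0.15 0;0 0 0 0 -0.06 -0.3 0;0 0 0 0 -0.1 -0.5 0;0 0 0 0 -0.14 -0.68 0;0 0 0 0 -0.16 -0.8 0;0 0 0 0 -0.17 -0.85 0;0 0 0 0 -0.17 -0.85 0'
python3 - <<'E'
from h import *
plan((.40,-.27,.24),-.073,.2)
a=cams.snapshot('side')[90:230,200:380];b=cams.snapshot('top')[110:260,280:380]
cv2.imwrite('pics/g5.png',np.hstack([cv2.resize(a,(514,400)),cv2.resize(b,(267,400))]))
E
```

```text
clock: 14.15
position: [0.4279, -0.2746, 0.117]
eef_rot: [[0.073, 0.978, -0.197], [0.997, -0.072, 0.015], [0.0, -0.198, -0.98]]
force: [-0.2, 0.6, -4.1]
grip_width: 0.171
clock: 14.95
position: [0.4283, -0.2748, 0.2221]
eef_rot: [[0.073, 0.978, -0.196], [0.997, -0.072, 0.014], [-0.001, -0.197, -0.98]]
force: [0.6, -0.6, -4.3]
grip_width: 0.172
t 14.95 pos [ 0.4283 -0.2748  0.2221] F [ 0.6 -0.6 -4.3] turn [ 0.001 -0.009  0.001] shift [ 0.023 -0.263 -0.099]
```

View pics/g5.png

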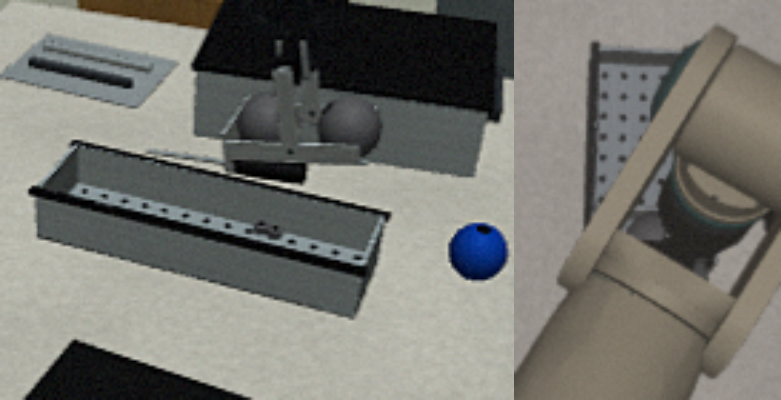

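Both heads sit in the scoop, nose up, at about (265,122) and (350,128). The caps have dropped back (around (265,230)). Carrying to the steel tray.

```bash
python3 -m handwheel '0 0 0 0.06 0.015 -0.003 0;0 0 0 0.2 0.05 -0.01 0;0 0 0 0.36 0.09 -0.018 0;0 0 0 0.52 0.13 -0.026 0;0 0 0 0.66 0.165 -0.033 0;0 0 0 0.78 0.2 -0.04 0;0 0 0 0.86 0.22 -0.044 0;0 0 0 0.9 0.23 -0.046 0' | grep pos
python3 -m handwheel '0 0 0 0.06 0.015 -0.003 0;0 0 0 0.2 0.05 -0.01 0;0 0 0 0.36 0.09 -0.018 0;0 0 0 0.52 0.13 -0.026 0;0 0 0 0.66 0.165 -0.033 0;0 0 0 0.78 0.2 -0.04 0;0 0 0 0.86 0.22 -0.044 0;0 0 0 0.9 0.23 -0.046 0' | grep pos
python3 -m handwheel '0 0 0 0.06 0.015 -0.003 0;0 0 0 0.2 0.05 -0.01 0;0 0 0 0.36 0.09 -0.018 0;0 0 0 0.52 0.13 -0.026 0;0 0 0 0.66 0.165 -0.033 0;0 0 0 0.78 0.2 -0.04 0;0 0 0 0.86 0.22 -0.044 0;0 0 0 0.9 0.23 -0.046 0' | grep pos
python3 -m handwheel '0 0 0 0.06 0.015 -0.003 0;0 0 0 0.2 0.05 -0.01 0;0 0 0 0.36 0.09 -0.018 0;0 0 0 0.52 0.13 -0.026 0;0 0 0 0.66 0.165 -0.033 0;0 0 0 0.78 0.2 -0.04 0;0 0 0 0.86 0.22 -0.044 0;0 0 0 0.9 0.23 -0.046 0' | grep pos
python3 -c "
from h import *
plan((.60,.22,.2),0,.2)"
```

```text
position: [0.4643, -0.1682, 0.2209]
position: [0.5004, -0.0628, 0.2211]
position: [0.5364, 0.0428, 0.221]
position: [0.5724, 0.1488, 0.2209]
t 18.25 pos [0.5724 0.1488 0.2209] F [-0.1 -0.5 -4.6] turn [ 0.    -0.01  -0.048] shift [0.609 0.217 0.133]
```

```bash
python3 -m handwheel '0 -0.002 -0.01 0.1 0 0.03 0;0 -0.004 -0.02 0.22 0.005 0.06 0;0 -0.006 -0.03 0.34 0.01 0.1 0;0 -0.008 -0.04 0.45 0.013 0.14 0;0 -0.01 -0.048 0.54 0.013 0.16 0;0 -0.01 -0.048 0.594 0.013 0.174 0;0 -0.01 -0.048 0.594 0.013 0.174 0'
python3 -c "
from h import *
plan((.575,.2193,.106),0,.2)"
```

```text
clock: 18.95
position: [0.5746, 0.2201, 0.1999]
eef_rot: [[-0.001, 0.98, -0.199], [1.0, 0.001, -0.001], [-0.001, -0.199, -0.98]]
force: [0.0, -0.3, -3.7]
grip_width: 0.168
t 18.95 pos [0.5746 0.2201 0.1999] F [ 0.  -0.3 -3.7] turn [-0.     0.001  0.001] shift [-0.006  0.159  0.766]
```

```bash
python3 -m handwheel '0 0 0 0 0.02 0.1 0;0 0 0 0 0.05 0.24 0;0 0 0 0 0.08 0.38 0;0 0 0 0 0.11 0.52 0;0 0 0 0 0.135 0.65 0;0 0 0 0 0.155 0.75 0;0 0 0 0 0.159 0.766 0;0 0 0 0 0.159 0.766 0'
python3 - <<'E'
from h import *
plan((.5576,.2193,.0945),0,0)
plan((.5576-.065+.0473,.2193,.012+.0938),0,-.2)
plan((.5576-.065+.0226,.2193,.012+.1026),0,-.45)
a=cams.snapshot('side')[180:384,90:330]
cv2.imwrite('pics/g6.png',cv2.resize(a,(720,600)))
E
```

```text
clock: 19.75
position: [0.5753, 0.219, 0.1063]
eef_rot: [[0.0, 0.98, -0.198], [1.0, -0.0, -0.001], [-0.001, -0.198, -0.98]]
force: [-0.1, 0.3, -3.3]
grip_width: 0.167
t 19.75 pos [0.5753 0.219  0.1063] F [-0.1  0.3 -3.3] turn [-0.133  0.    -0.   ] shift [ 0.003 -0.125  0.125]
t 19.75 pos [0.5753 0.219  0.1063] F [-0.1  0.3 -3.3] turn [-0.267  0.    -0.   ] shift [ 0.003 -0.288  0.062]
t 19.75 pos [0.5753 0.219  0.1063] F [-0.1  0.3 -3.3] turn [-0.433  0.    -0.   ] shift [ 0.003 -0.504  0.031]
```

View pics/g6.png

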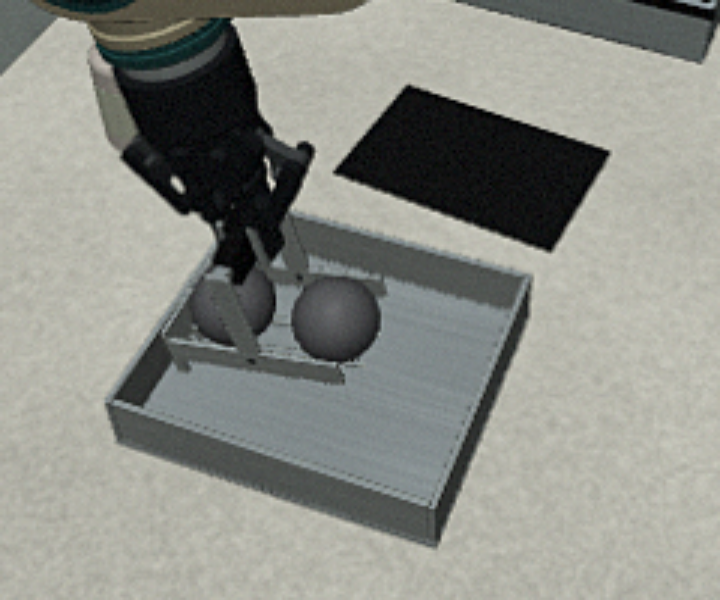

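Scoop is inside the steel tray, both heads aboard at (235,305) and (335,318), no cap visible. Now level it, then tip the nose down gently.

```bash
python3 -m handwheel '-0.03 0 0 0 -0.03 0.02 0;-0.06 0 0 0 -0.055 0.05 0;-0.09 0 0 0 -0.08 0.08 0;-0.12 0 0 0 -0.11 0.11 0;-0.14 0 0 0 -0.13 0.12 0;-0.155 0 0 0 -0.15 0.115 0;-0.17 0 0 0 -0.17 0.11 0;-0.18 0 0 0 -0.18 0.105 0'
python3 -m handwheel '-0.01 0 0 0 -0.01 0 0;-0.02 0 0 0 -0.02 0 0;-0.03 0 0 0 -0.03 0 0;-0.03 0 0 0 -0.03 0 0;-0.03 0 0 0 -0.03 0 0'
python3 - <<'E'
from h import *
plan((.5576-.065+.0473,.2193,.012+.0938),0,-.2)
plan((.5576-.065+.0226,.2193,.012+.1026),0,-.45)
cams.snapshot('side')
for o in cams.spot_in('side','head1')[:4]:
    e=o['extent']; print(o['confidence'],np.round(e),at('side',(e[0]+e[2]/2,e[1]+e[3]/2),.037))
E
```

```text
clock: 20.6
position: [0.5517, 0.2192, 0.0992]
eef_rot: [[-0.0, 0.997, 0.073], [1.0, 0.0, -0.0], [-0.0, 0.073, -0.997]]
force: [0.4, -0.5, -3.5]
grip_width: 0.172
clock: 21.1
position: [0.548, 0.2191, 0.0982]
eef_rot: [[-0.0, 0.993, 0.115], [1.0, 0.0, -0.0], [-0.0, 0.115, -0.993]]
force: [0.2, 0.6, -2.6]
grip_width: 0.17
t 21.1 pos [0.548  0.2191 0.0982] F [ 0.2  0.6 -2.6] turn [-0.056  0.     0.   ] shift [ 0.001 -0.06  -0.071]
t 21.1 pos [0.548  0.2191 0.0982] F [ 0.2  0.6 -2.6] turn [-0.223  0.     0.   ] shift [ 0.001 -0.256 -0.168]
0.84 [222. 291.  28.  27.] [0.44757158 0.2216394  0.037     ]
0.72 [195. 284.  28.  33.] [0.50458606 0.2284623  0.037     ]
0.68 [359. 167.  19.  19.] [ 0.22923888 -0.32270505  0.037     ]
```

```bash
python3 -m handwheel '-0.03 0 0 0 -0.035 -0.03 0;-0.07 0 0 0 -0.075 -0.06 0;-0.11 0 0 0 -0.12 -0.1 0;-0.15 0 0 0 -0.17 -0.14 0;-0.19 0 0 0 -0.215 -0.18 0;-0.223 0 0 0 -0.256 -0.218 0;-0.223 0 0 0 -0.256 -0.218 0'
python3 -m handwheel '0 0 0 0 0.06 0.03 0;0 0 0 0 0.13 0.06 0;0 0 0 0 0.2 0.095 0;0 0 0 0 0.27 0.13 0;0 0 0 0 0.34 0.16 0;0 0 0 0 0.4 0.19 0;0 0 0 0 0.45 0.217 0;0 0 0 0 0.45 0.217 0'
python3 - <<'E'
from h import *
plan((.6,.2193,.25),0,0)
cams.snapshot('side')
for o in cams.spot_in('side','head1')[:4]:
    e=o['extent']; print(o['confidence'],np.round(e),at('side',(e[0]+e[2]/2,e[1]+e[3]/2),.037))
E
```

```text
clock: 21.9
position: [0.5136, 0.2193, 0.1206]
eef_rot: [[-0.001, 0.9, 0.435], [1.0, 0.001, -0.0], [-0.0, 0.435, -0.9]]
force: [-0.9, 0.7, -3.0]
grip_width: 0.174
clock: 22.7
position: [0.5751, 0.219, 0.1205]
eef_rot: [[0.0, 0.9, 0.435], [1.0, -0.0, -0.001], [-0.001, 0.435, -0.9]]
force: [0.1, -1.2, -2.0]
grip_width: 0.17
t 22.7 pos [0.5751 0.219  0.1205] F [ 0.1 -1.2 -2. ] turn [ 0.3  0.  -0. ] shift [ 0.002  0.656 -0.882]
0.92 [223. 290.  27.  30.] [0.44724281 0.22165911 0.037     ]
0.79 [358. 170.  22.  20.] [ 0.22624595 -0.3070797   0.037     ]
0.55 [194. 286.  27.  28.] [0.50734324 0.2287318  0.037     ]
```

Weight is back to the bare scoop and both heads are off. Lift away, level, and head for the mat.

```bash
python3 -m handwheel '0 0 0 0 0.1 -0.1 0;0 0 0 0 0.2 -0.3 0;0 0 0 0 0.33 -0.55 0;0 0 0 0 0.45 -0.8 0;0 0 0 0 0.5 -0.9 0;0 0 0 0 0.5 -0.9 0'
python3 -m handwheel '0.1 0 0 0 0 0 0;0.2 0 0 0 0 0 0;0.3 0 0 0 0 0 0;0.3 0 0 0 0 0 0'
python3 -m handwheel '0 0 0 -0.4 -0.15 0 0;0 0 0 -0.8 -0.3 0 0;0 0 0 -1 -0.4 0 0;0 0 0 -1 -0.4 0 0'
python3 - <<'E'
from h import *
plan((.497,-.019,.2),-.073)
c='top'; im=cams.snapshot(c); cv2.imwrite('pics/top1.png',im)
for o in cams.spot_in(c,'head1')[:4]:
    e=o['extent']; print(o['confidence'],np.round(e),at(c,(e[0]+e[2]/2,e[1]+e[3]/2),.035))
E
```

```text
clock: 23.4
position: [0.582, 0.2196, 0.2464]
eef_rot: [[-0.0, 0.899, 0.439], [1.0, -0.0, 0.001], [0.001, 0.439, -0.899]]
force: [0.5, -0.3, -2.6]
grip_width: 0.168
clock: 23.8
position: [0.5826, 0.2183, 0.2373]
eef_rot: [[0.002, 1.0, -0.011], [1.0, -0.002, -0.004], [-0.004, -0.011, -1.0]]
force: [0.0, 0.3, -4.2]
grip_width: 0.17
clock: 24.2
position: [0.5319, 0.0964, 0.2429]
eef_rot: [[0.004, 1.0, 0.002], [1.0, -0.004, -0.002], [-0.002, 0.002, -1.0]]
force: [-0.2, 0.3, -2.4]
grip_width: 0.169
t 24.2 pos [0.5319 0.0964 0.2429] F [-0.2  0.3 -2.4] turn [0.001 0.001 0.046] shift [-0.962 -0.288  0.359]
0.9 [336. 273.  23.  21.] [ 0.23273002 -0.32826401  0.035     ]
0.75 [145. 183.  17.  16.] [0.51053054 0.22032445 0.035     ]
```

Align with the mat (yaw −0.155) over its centre and lower.

```bash
python3 -m handwheel '0 0 0.04 -0.4 -0.12 0.1 0;0 0 0.08 -0.8 -0.24 0.25 0;0 0 0.1 -0.962 -0.288 0.359 0;0 0 0.1 -0.962 -0.288 0.359 0;0 0 0.1 -0.962 -0.288 0.359 0'
python3 -m handwheel '0 0 0 0 0 0.25 0;0 0 0 0 0 0.5 0;0 0 0 0 0 0.7 0;0 0 0 0 0 0.83 0;0 0 0 0 0 0.89 0;0 0 0 0 0 0.89 0'
python3 -c "
from h import *
plan((.497,-.018,.0855),-.155)"
```

```text
clock: 24.8
position: [0.499, -0.0155, 0.2004]
eef_rot: [[0.149, 0.989, 0.0], [0.989, -0.149, -0.0], [-0.0, 0.0, -1.0]]
force: [0.5, 0.5, -2.3]
grip_width: 0.173
clock: 25.4
position: [0.499, -0.0152, 0.0937]
eef_rot: [[0.147, 0.989, -0.001], [0.989, -0.147, -0.0], [-0.0, -0.0, -1.0]]
force: [-0.4, -0.9, -3.0]
grip_width: 0.174
t 25.4 pos [ 0.499  -0.0152  0.0937] F [-0.4 -0.9 -3. ] turn [-0.     0.     0.005] shift [-0.025 -0.013  0.069]
```

```bash
python3 -m handwheel '0 0 0 -0.02 -0.01 0.03 0;0 0 0 -0.02 -0.01 0.055 0;0 0 0 -0.02 -0.01 0.06 0;0 0 0 -0.02 -0.01 0.06 0' 20
python3 -m handwheel '0 0 0 0 0 0.01 0;0 0 0 0 0 0.01 0'
python3 -c "
from h import *
plan((.497,-.018,.0855),-.155)"
```

```text
clock: 25.8
position: [0.4975, -0.0186, 0.0873]
eef_rot: [[0.149, 0.989, 0.001], [0.989, -0.149, -0.001], [-0.0, 0.001, -1.0]]
force: [-0.6, -0.2, -2.3]
grip_width: 0.169
clock: 26.0
position: [0.4974, -0.0185, 0.0858]
eef_rot: [[0.149, 0.989, 0.0], [0.989, -0.149, -0.0], [-0.0, 0.0, -1.0]]
force: [0.6, -0.2, -2.1]
grip_width: 0.167
t 26.0 pos [ 0.4974 -0.0185  0.0858] F [ 0.6 -0.2 -2.1] turn [0.    0.    0.003] shift [ 0.004 -0.004  0.002]
```

```bash
python3 -m handwheel '0 0 0 0 0 0.005 0;0 0 0 0 0 0.01 0;0 0 0 0 0 0.01 0'|grep force
python3 -m handwheel '0 0 0 0 0 0 40;0 0 0 0 0 0 80;0 0 0 0 0 0 100;0 0 0 0 0 0 100;0 0 0 0 0 0 100;0 0 0 0 0 0 100'
python3 -m handwheel '0 0 0 0 0 -0.2 100;0 0 0 0 0 -0.6 100;0 0 0 0 0 -1 100;0 0 0 0 0 -1 100'
python3 -m handwheel '0 0 0 0 -0.4 -0.2 100;0 0 0 0 -0.8 -0.3 100;0 0 0 0 -1 -0.4 100;0 0 0 0 -1 -0.4 100'
python3 - <<'E'
from h import *
a=cams.snapshot('side'); b=cams.snapshot('top'); cv2.imwrite('pics/top2.png',b); cv2.imwrite('pics/side2.png',a)
for c in('top','side'):
  cams.snapshot(c)
  for l,z in(('head1',.035),('spray',.07),('bowl',.02),('driver',.01),('scoop',.05)):
    for o in cams.spot_in(c,l)[:3]: e=o['extent']; print(c,l,round(o['confidence'],2),np.round(e),np.round(at(c,(e[0]+e[2]/2,e[1]+e[3]/2),z),3))
v=np.hstack([cv2.resize(a[120:384,90:390],(500,440),interpolation=cv2.INTER_CUBIC),cv2.resize(b[115:260,290:360],(212,440),interpolation=cv2.INTER_CUBIC)])
cv2.imwrite('pics/end.png',v)
E
```

```text
force: [-3.6, -0.2, 4.7]
clock: 26.9
position: [0.4974, -0.0185, 0.0845]
eef_rot: [[0.149, 0.989, 0.0], [0.989, -0.149, -0.001], [-0.001, 0.0, -1.0]]
force: [0.3, 0.1, -0.2]
grip_width: 1.002
clock: 27.3
position: [0.5002, -0.0188, 0.2124]
eef_rot: [[0.149, 0.989, 0.013], [0.989, -0.149, -0.002], [0.0, 0.013, -1.0]]
force: [0.4, 0.2, 0.0]
grip_width: 1.0
clock: 27.7
position: [0.3776, -0.0002, 0.2547]
eef_rot: [[0.149, 0.989, 0.005], [0.989, -0.149, -0.001], [-0.0, 0.005, -1.0]]
force: [-0.2, -0.4, 0.5]
grip_width: 0.995
top head1 0.86 [332. 275.  25.  20.] [ 0.229 -0.32   0.035]
top head1 0.61 [141. 185.  23.  18.] [0.5   0.222 0.035]
top head1 0.58 [144. 201.  18.  23.] [0.448 0.219 0.035]
top spray 0.96 [201.  76.  25.  38.] [0.785 0.039 0.07 ]
top spray 0.63 [304. 124.  42. 126.] [ 0.501 -0.273  0.07 ]
top bowl 0.72 [227.  87.  31.  29.] [ 0.784 -0.045  0.02 ]
top driver 0.59 [370. 155.  14.  53.] [ 0.526 -0.442  0.01 ]
top scoop 0.8 [221. 172.  29.  25.] [ 0.52  -0.019  0.05 ]
side head1 0.87 [194. 285.  28.  29.] [0.508 0.226 0.035]
side head1 0.76 [358. 166.  21.  20.] [ 0.228 -0.326  0.035]
side head1 0.66 [222. 288.  30.  30.] [0.448 0.216 0.035]
side spray 0.58 [119. 177.  27.  55.] [0.785 0.042 0.07 ]
side bowl 0.72 [141. 186.  29.  24.] [ 0.779 -0.054  0.02 ]
side bowl 0.62 [209. 139. 128.  60.] [ 0.51  -0.293  0.02 ]
side bowl 0.58 [204. 209.  88.  53.] [0.493 0.006 0.02 ]
side driver 0.57 [201. 215.  93.  50.] [0.491 0.012 0.01 ]
side driver 0.49 [255. 143.  54.   8.] [ 0.518 -0.435  0.01 ]
side scoop 0.77 [216. 193.  63.  60.] [ 0.499 -0.008  0.05 ]
```

View pics/end.png

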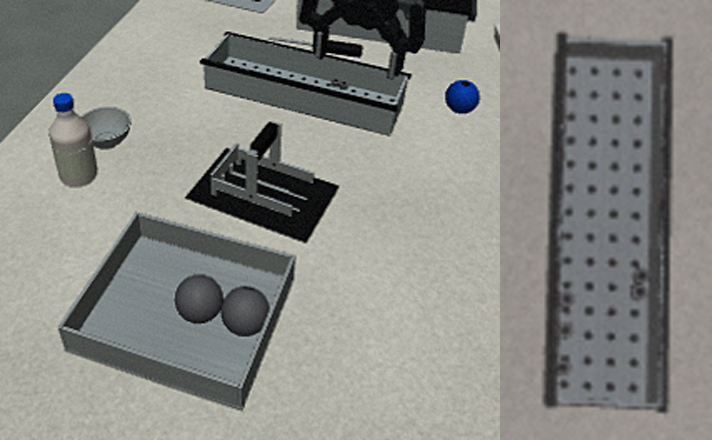

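The final picture shows both heads in the steel tray, the scoop upright on its mat, and five caps in the narrow tray: three at the left wall, two touching at (638,275) and (638,292). Handing in.

```bash
python3 -c "
from h import *
print(ctrl.finish_job())"
```

```text
the job is handed in; nothing more can be done
None
```

I scooped both heads out of the narrow tray in one pass and carried them tilted back. I tipped them out with the scoop's front about 10–20 mm above the bench inside the steel tray. The scoop is back on its mat, released. The job was handed in at about 28 s of the 69 s allowed; no verdict is reported.

The last checks before handing in showed:
- **Heads:** both lie in the steel tray, at about (0.508, 0.226) and (0.448, 0.216). The wrist force was back to the weight of the empty scoop after tipping.
- **Caps:** I count five in the narrow tray, three along one wall and two touching at the other. This is by eye only: the detector found no caps in the starting pictures, so I didn't use it for them.
- **Scoop:** it stands upright on the mat, set down within about 2 mm of my estimate of the mat's centre. The gripper is open and well clear.
- **Bystanders:** the bottle, bowl, screwdriver and blue ball look unmoved.
- **Disagreements:** the top camera's scoop box sat about 20 mm further out in x, probably because the arm hid part of the scoop. Some low-confidence detections were false, such as the mat and tray labelled as bowl or screwdriver.

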